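# Set the registration pin of the bag-printing board

### The job

Get the bag-printing board ready: lift the registration pin out of its wooden stand, lower it upright into one end of the open slot in the board's metal rail until it rests on the sprung bar inside, and, pressing lightly, slide it along the slot until you feel it drop into the hidden notch. Stop there and leave it standing fully home, upright with its collar down at the rail, let go. Be gentle with the rail (pressing or pushing hard would bend it) and do not disturb the other things on the table.

Things in the scene. Friction and masses are not known exactly. Their poses are not given: they have to be found in the camera images.
- pin: The registration pin, standing upright in the stand. Origin at the centre of its lower tip, z up along the pin. Round steel shank 10 mm in diameter (tip chamfered to 7 mm), 30 mm long, then a round steel collar 28 mm in diameter from 30 to 35 mm above the tip, then the grey head. 60 to 130 g in all.
- pin_head (a point): Middle of the pin's square grey plastic head, on its axis, 56 mm above the tip: the place to grip. The head is 22 x 22 mm (sides along the pin's x and y) and reaches from 35 to 77 mm above the tip.
- stand: Wooden block 70 x 70 x 45 mm high, fixed to the table, origin at the centre of its underside. A 15 mm hole through its middle holds the pin's shank; the pin's collar rests on its top.
- rail: Printing board with rail, fixed to the table. Origin under the rail's middle at table height; z up, y along the rail, x towards the white platen plate. Plywood 166 x 264 mm, 12 mm thick (x -23 to 143 mm); on its near edge an aluminium rail 46 mm wide (x -23 to 23 mm), 264 mm long, top 45 mm above the table. It bends if the pin (on rail or bar) or the robot pushes it with over 25 N.
- rail_slot (a point): Middle of the open slot in the rail's top face, 45 mm above the table, axes as the rail's. The slot is 14 mm wide and runs along y, from -60 to 60 mm; put the pin in 10 to 15 mm from either end. When the pin is fully home its tip stands on the notch floor, 16.5 mm above the table, and its collar is 1 to 2 mm above this face.
- rail_bar (a point): Point in mid-slot at the height of the top of the black sprung bar inside, 24 mm above the table (it says nothing of where the notch is). The bar gives straight down by at most 5 mm: it starts to give at about 2 N and takes about 4.5 N at the bottom, where it is rigid. The collar of a pin riding on the bar is 4 to 9 mm above the rail.
- rail_search (a point): Point in mid-slot, same as rail_bar. The bar's one notch, 14 mm wide along y, 7.5 mm deep, cut right across, has its centre anywhere from y = -35 to 35 mm, set anew each time and not measured. Over it a pressed pin loses its upward push; pushed on, its shank meets the notch's rigid side. Lowered or let go there, it sinks until its tip is on the notch floor and its collar all but on the rail.
- penblock: Wooden block 70 x 70 x 50 mm with three pencils standing in it, up to 174 mm tall over all; fixed, not needed. It and the stand are on either side of the board, in either order. Origin at the centre of its underside.
- mug: White mug, 76 mm in diameter, 85 mm tall; a bystander. Origin at the centre of its underside.
- tape: Cardboard tape core, a ring 90 mm in diameter, 24 mm high, lying flat; a bystander. Origin at the centre of its underside.
- cap1: Black marker cap, 16 mm in diameter, 34 mm tall, standing on the table; a bystander. Origin at the centre of its underside.
- cap2: Black marker cap like the other, standing on the board's white platen plate (its top 16 mm above the table); a bystander. Origin at the centre of its underside.
- brush: Brush 170 mm long lying on the table; a bystander. Origin at the middle of its underside.
- jar: Glass jar, 60 mm in diameter, 70 mm tall, with a white cap; a bystander. Origin at the centre of its underside.
Mind the look-alikes: they are no part of the job. Leave any turquoise look-alike of the stand alone. Of the things that look like the pin, the larger one is meant.

How it is judged:
By the outcome, as a careful person would: the job done as asked, in the order asked, and still so for the second after the job is handed in, with the robot touching nothing.
It also fails if it takes over 58 s, if anything falls off the work surface, if the arm or the gripper's body presses on something with over 40 N, if the wrist force passes 120 N, or if a joint passes its speed limit or range.

### The arm

A 6-joint arm with a two-finger parallel gripper is mounted at the origin on the work surface. World frame = base frame: x ahead of the robot, y to its left, z up, the work surface at z = 0. Lengths are in m, angles in rad, forces in N, time in s.
With the tool pointing down it reaches from about 0.375 to 0.9 m from the base axis. Payload 3.1 kg.
Tool frame: the origin (TCP) lies midway between the tips of the shut fingers; the grasp point (between the pads) lies 19 mm behind it; x points along the fingers, z is the direction in which the jaws open and shut, and the axes are right-handed (so a half turn about x gives the same grasp; the last joint's range is limited). The gripper opens to 85 mm and grips with 20 to 120 N. Pads are 22 mm wide; open, the fingers measure 114 mm over their backs; the gripper's body (76 mm by 85 mm) begins 54 mm behind the grasp point. The pads swing forward as they close: fully open they stand 13 mm farther back than shut.
Start: joints at [0.946, 0.527, 1.433, -0, 1.181, -0.178], TCP at [0.27, 0.564, 0.231] pointing down, gripper open.
Joint ranges: [-3.08, 3.08], [-0.75, 2.2], [0.22, 2.44], [-1.43, 4.57], [0, 2.65], [-2.85, 2.85]. Speed limits (rad/s): [2.79, 2.79, 3.14, 3.14, 3.14, 3.14].

### API

Orientations are given as a unit quaternion [x, y, z, w].
In Python, from station import status, snapshot, camera_params, ticket gives the robot as it stands.
- The arm moves only by the tool arm_command, never from a script. Its argument "series" is a list that holds one entry, the list of rows, each a list of 4 numbers: the shift along the tool's x, y, z in mm, then the turn about the tool's x in rad. A call has 1 to 10 rows; each row shifts and turns the commanded pose from where the row before left it, along the tool's axes as they then stand; what a row does not reach is not made up. A row lasts 1/10 s, in which the tool goes at most 50 mm and 8.59 degrees, less where a joint would pass 70% of its speed; a pose out of reach is approached as far as the arm can. A call is refused whole if a number of a shift passes 50 or a number of a turn 0.15, either way. A call with a gripper value outside its range is refused whole. "jaw" is the opening in per cent of the stroke, from 0 (shut) to 100 (fully open), set as the call begins (left out, the last holds). The fingers move at their own pace and stop on an object; "force" is the grip in N (left out, the last holds). Time passes only in rows, so rows that do not move let the fingers close. It gives the time, the measured TCP pose, the force and the opening at its end, in the units of the state.
- status.sense(): the state, without advancing time (a new reading comes with each control period).
- snapshot(name): name is "side" or "top" or "wrist"; returns the picture (400x640x3 uint8, red, green, blue); there is no depth.
- camera_params(name): a dict with "fovy" (degrees; the focal length in pixels is half the picture's height over the tangent of half this angle, whatever the lens; pixels are square), "cx", "cy" (the principal point, pixels), "k1" (the pictures are not rectified: a ray, as slopes to the right and down, at radius r is drawn at 1 + k1 r^2 times it, then the intrinsics apply), "extrinsics" (4x4, takes a point from camera to world coordinates); the wrist camera has in their place "mount" (4x4, takes a point from camera to tool coordinates, whose origin is the TCP and whose axes are the tool frame's). Camera axes: x right, y down, z forward; pixel columns grow to the right and rows downward; lengths in m; the calibration is good to about 2 mm. A picture is of the moment at which its call begins: read the wrist's pose just before it. camera_params takes no time and is no camera call.
- ticket.sign_off(): hands the job in, once; it reports no verdict.
The state is a dict: "t": time; "q": joint angles; "qd": joint speeds; "tau": joint torques, N m; "tcp_pos": TCP position; "tool_rot": TCP orientation; "force": force on the tool from outside, world axes, zero at the start; "ft_torque": the same for the moment, N m; "finger_gap": opening from 0.0 (shut) to 1.0 (fully open).
Only numpy, scipy, OpenCV 4.12 (cv2) and the standard library are available. Lean on these libraries where they do the work, as an engineer would, in place of code of your own. Each camera call takes 0.05 s, during which the arm holds its last target. There are 200 camera calls.

## Working session

There is one attempt and no reset: what is moved stays moved. The work goes in short steps, Python scripts to look and compute and a tool call to move; the robot and the scene stay as the last step left them, time stands still between calls to the robot, and variables do not carry over. Pictures are saved under pics/ and viewed, about 8 in all and at most 12, crops included, and the job is handed in when it is done.

Besides the shell and the picture viewer there is one more tool, called after "Emit:" by a JSON object that holds its "fn" and its "kwargs". arm_command: Moves the arm, as the interface text tells. Its arguments: {"type":"object","properties":{"series":{"type":"array"},"jaw":{"type":"number"},"force":{"type":"number"}},"required":["series"]}

```bash
ls; mkdir -p pics; cat > h.py <<'E'
import numpy as np, cv2
from scipy.spatial.transform import Rotation as R
from station import status, snapshot, camera_params, ticket
def cam(name,s=None):
    p=camera_params(name)
    if name=="wrist":
        s=s or status.sense(); T=np.eye(4); T[:3,:3]=R.from_quat(s["tool_rot"]).as_matrix(); T[:3,3]=s["tcp_pos"]
        E=T@np.array(p["mount"])
    else: E=np.array(p["extrinsics"])
    f=200/np.tan(np.radians(p["fovy"])/2)
    return f,p["cx"],p["cy"],p["k1"],E
def ray(c,u,v):
    f,cx,cy,k,E=c; d=np.array([(u-cx)/f,(v-cy)/f]); s=d.copy()
    for _ in range(30): s=d/(1+k*(s@s))
    return E[:3,3],E[:3,:3]@np.array([s[0],s[1],1])
def onz(c,u,v,z):
    o,d=ray(c,u,v); return o+d*(z-o[2])/d[2]
def proj(c,P):
    f,cx,cy,k,E=c; q=E[:3,:3].T@(np.array(P)-E[:3,3]); s=q[:2]/q[2]; s=s*(1+k*(s@s)); return f*s+[cx,cy]
def tri(rays):
    A=0;b=0
    for o,d in rays:
        d=d/np.linalg.norm(d);M=np.eye(3)-np.outer(d,d);A=A+M;b=b+M@o
    return np.linalg.solve(A,b)
def save(n,im): cv2.imwrite("pics/"+n,im[...,::-1])
E
python3 - <<'E'
from h import *
s=status.sense(); print(s)
for n in("top","side","wrist"):
    c=cam(n); print(n,c[:4],c[4].round(3).tolist()); im=snapshot(n); np.save(n+".npy",im); save(n+"0.png",im)
E
```

```text
pics
{'t': 0.0, 'q': array([ 9.45513151e-01,  5.28483236e-01,  1.43392802e+00, -1.19516484e-05,
        1.18137011e+00, -1.78497535e-01]), 'qd': array([-9.01581257e-05, -6.02983767e-04, -2.59512666e-04,  4.93033664e-04,
       -1.97795752e-03, -8.55646555e-04]), 'tau': array([ 1.23516151e-03, -4.42357957e+01, -1.78025812e+01, -3.23565309e-04,
        8.31148034e-03, -1.75734721e-05]), 'tcp_pos': array([0.26958826, 0.56306687, 0.23031494]), 'tool_rot': array([-0.37710031,  0.59906035,  0.37651397,  0.59762804]), 'force': array([ 0.17262813, -0.92039023,  0.16254167]), 'ft_torque': array([-0.02154889,  0.04044193,  0.0146975 ]), 'finger_gap': 0.9999092775519376}
top (np.float64(478.0097662398062), 321.50168949228873, 206.62345440329526, -0.10863236482879392) [[0.016, -0.995, 0.1, 0.39], [-1.0, -0.015, 0.007, -0.072], [-0.005, -0.1, -0.995, 1.503], [0.0, 0.0, 0.0, 1.0]]
side (np.float64(511.20567710550137), 331.2687641473288, 194.3350190624248, -0.14718068269013437) [[0.924, -0.205, 0.323, 0.142], [-0.382, -0.485, 0.786, -1.031], [-0.004, -0.85, -0.527, 0.701], [0.0, 0.0, 0.0, 1.0]]
wrist (np.float64(355.5136225090419), 317.85828769779687, 197.6114712203338, 0.01930927768495549) [[0.432, 0.871, 0.235, 0.211], [0.902, -0.416, -0.115, 0.592], [-0.002, 0.262, -0.965, 0.373], [0.0, 0.0, 0.0, 1.0]]
```

View pics/top0.png

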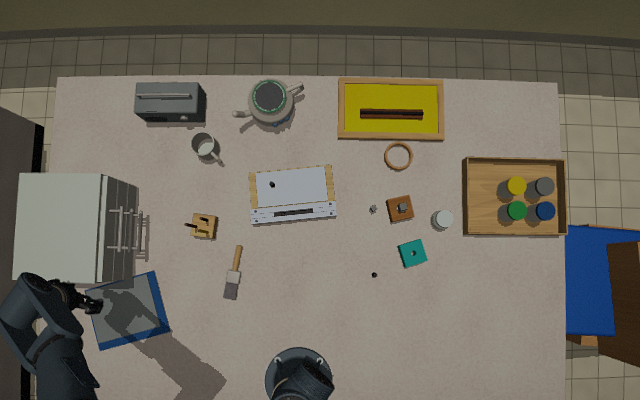

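View pics/side0.png

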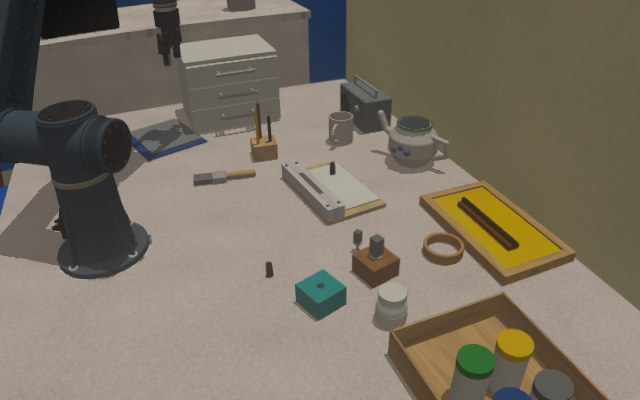

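The top view shows the pin in the wooden stand at about (402,208), its smaller look-alike at (374,209), the turquoise block at (413,253), caps at (374,275) and (272,184), and the rail slot from about (273,213) to (313,210). In the side view the pin head is at (376,243) and the look-alike at (357,237). I choose the larger pin, in the wooden stand. I'll check that with one close crop and measure.

```bash
python3 - <<'E'
from h import *
t=np.load("top.npy"); s=np.load("side.npy")
z=lambda im,x,y,w,h,k:cv2.resize(im[y:y+h,x:x+w],None,fx=k,fy=k,interpolation=cv2.INTER_CUBIC)
a=z(t,360,185,66,50,6); b=z(s,340,222,66,60,6)[:300]; c=z(t,240,160,100,70,4)
c=cv2.resize(t[160:230,240:340],(396,280),interpolation=cv2.INTER_CUBIC); d=cv2.resize(s[150:225,275:390],(396,280),interpolation=cv2.INTER_CUBIC)
save("crop1.png",np.vstack([np.hstack([a,b]),np.hstack([c,d])]))
ct,cs=cam("top"),cam("side")
print("stand top",onz(ct,400.5,208,.045),"pinhead",onz(ct,402,208,.092), onz(cs,376,243,.071))
hsv=cv2.cvtColor(t,cv2.COLOR_RGB2HSV)
# slot dark blob & stand blob
m=((t.max(2)<90)[200:225,255:330]).astype(np.uint8)
n,l,st,ce=cv2.connectedComponentsWithStats(m); print(st[1:]+[255,200,0,0,0],ce[1:]+[255,200])
i=1+np.argmax(st[1:,4]); ys,xs=np.where(l==i); P=np.array([onz(ct,x+255,y+200,.045)[:2] for x,y in zip(xs,ys)])
print("slot",P.mean(0),cv2.fitLine(P.astype(np.float32),cv2.DIST_L2,0,.01,.01).ravel(), cv2.minAreaRect((P*1000).astype(np.float32)))
m=cv2.inRange(hsv,(5,90,40),(20,255,220))[190:228,380:420]
n,l,st,ce=cv2.connectedComponentsWithStats(m); i=1+np.argmax(st[1:,4]); ys,xs=np.where(l==i)
P=np.array([onz(ct,x+380,y+190,.045)[:2] for x,y in zip(xs,ys)]); print("stand",cv2.minAreaRect((P*1000).astype(np.float32)))
E
```

```text
stand top [ 0.53607899 -0.30459136  0.045     ] pinhead [ 0.53142687 -0.3015774   0.092     ] [ 0.54059058 -0.29936604  0.071     ]
[[302 203   1   1   1]
 [329 203   1   2   2]
 [280 205   2   1   2]
 [291 204   1   1   1]
 [261 207   1   1   1]
 [270 206   1   1   1]
 [274 208  39   9 180]
 [255 210   2   2   3]
 [293 216  37   5  52]
 [255 220   3   2   4]
 [255 220  37   5  54]] [[302.         203.        ]
 [329.         203.5       ]
 [280.5        205.        ]
 [291.         204.        ]
 [261.         207.        ]
 [270.         206.        ]
 [293.00555556 211.96111111]
 [255.33333333 210.66666667]
 [311.63461538 218.26923077]
 [256.         220.75      ]
 [273.24074074 222.18518519]]
slot [0.51876802 0.025084  ] [ 0.11938089 -0.9928485   0.518768    0.025084  ] ((518.6500244140625, 25.096969604492188), (14.090164184570312, 118.3026351928711), 6.629776477813721)
stand ((535.7510375976562, -300.8868713378906), (70.70658111572266, 75.97032928466797), 12.900223731994629)
```

View pics/crop1.png

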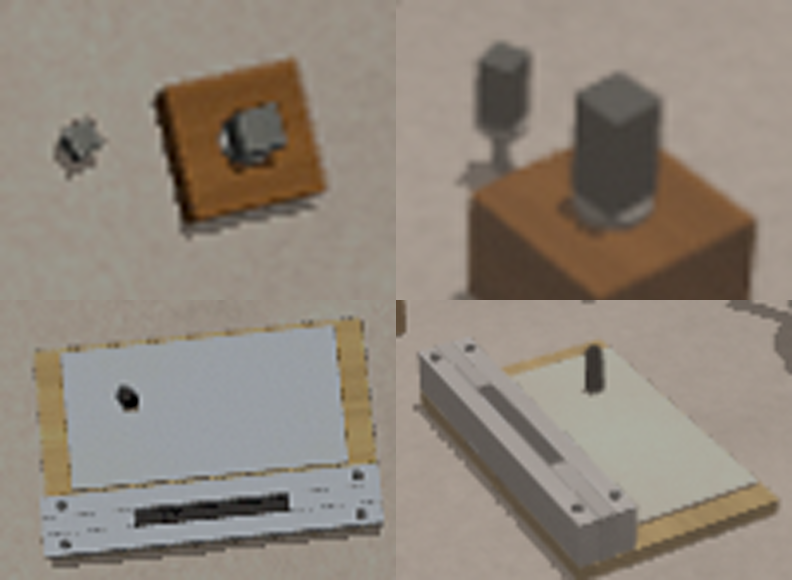

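The crop confirms the choice: the larger pin stands in the wooden stand, and the small look-alike is about 75 mm to the +y side of it. The slot rectangle measures 14 x 118 mm against the given 14 x 120. Next I go over the stand.

```bash
cat >> h.py <<'E'
def plan(xyz,axis=None):
    """remaining shift in tool axes (mm), and turn (rad) that brings tool z (either sign) to world xy axis"""
    s=status.sense(); M=R.from_quat(s["tool_rot"]).as_matrix(); d=M.T@(np.array(xyz)-s["tcp_pos"])*1000
    print("t",round(s["t"],2),"tcp",s["tcp_pos"].round(4),"F",s["force"].round(2),"gap",round(s["finger_gap"],3),"q6",round(s["q"][5],3))
    print("tool axes x,y,z",M.T.round(3).tolist()); print("shift",d.round(1))
    if axis is not None:
        v=M.T@np.array([axis[0],axis[1],0]); a=np.arctan2(-v[1],v[2]); print("turn",round((a+np.pi/2)%np.pi-np.pi/2,4))
E
python3 - <<'E'
from h import *
a=np.radians(12.9); plan([.536,-.302,.20],[-np.sin(a),np.cos(a)])
E
```

```text
t 0.15 tcp [0.2697 0.5632 0.2306] F [ 0.37 -0.6  -0.13] gap 1.002 q6 -0.179
tool axes x,y,z [[-0.001, -0.001, -1.0], [-0.902, 0.432, 0.0], [0.432, 0.902, -0.002]]
shift [  31.5 -614.  -665.2]
turn -0.6719
```

Emit:
{"fn": "arm_command", "kwargs": {"series": [[[0,-10,-10,0],[0,-20,-22,0],[0,-28,-30,0],[0,-28,-30,0],[0,-28,-30,0],[0,-28,-30,0],[0,-28,-30,0],[0,-28,-30,0],[0,-28,-30,0],[0,-28,-30,0]]], "jaw": 55, "force": 40}}

```text
t: 1.15
tcp_pos: [0.3812, 0.2063, 0.2314]
tool_rot: [-0.377, 0.598, 0.377, 0.598]
force: [0.9, -0.3, 0.1]
finger_gap: 0.551
```

Emit:
{"fn": "arm_command", "kwargs": {"series": [[[0,-28,-30,-0.06],[0,-28,-30,0],[0,-28,-30,0],[0,-28,-30,0],[0,-28,-30,0],[0,-28,-30,0],[0,-28,-30,0],[0,-28,-30,0],[0,-28,-30,0],[0,-28,-30,0]]]}}

```text
t: 2.15
tcp_pos: [0.5246, -0.1777, 0.2313]
tool_rot: [-0.394, 0.587, 0.395, 0.587]
force: [1.0, 0.6, 0.2]
finger_gap: 0.55
```

```bash
python3 - <<'E'
from h import *
a=np.radians(12.9); plan([.536,-.302,.20],[-np.sin(a),np.cos(a)])
E
```

```text
t 2.15 tcp [ 0.5246 -0.1777  0.2313] F [0.95 0.61 0.18] gap 0.55 q6 -1.711
tool axes x,y,z [[-0.001, 0.0, -1.0], [-0.926, 0.378, 0.001], [0.378, 0.926, -0.0]]
shift [  31.2  -57.5 -110.8]
turn -0.6127
```

Emit:
{"fn": "arm_command", "kwargs": {"series": [[[0,0,0,-0.12],[0,0,0,-0.12],[0,0,0,-0.12],[0,0,0,-0.12],[0,0,0,-0.13],[0,0,0,0]]]}}

```text
t: 2.75
tcp_pos: [0.5244, -0.1759, 0.2312]
tool_rot: [-0.552, 0.442, 0.553, 0.441]
force: [0.1, -0.6, -0.5]
finger_gap: 0.548
```

```bash
python3 - <<'E'
from h import *
a=np.radians(12.9); plan([.536,-.302,.20],[-np.sin(a),np.cos(a)])
E
```

```text
t 2.75 tcp [ 0.5244 -0.1759  0.2312] F [ 0.06 -0.63 -0.53] gap 0.548 q6 -2.319
tool axes x,y,z [[-0.001, 0.0, -1.0], [-0.975, -0.221, 0.001], [-0.221, 0.975, 0.0]]
shift [  31.2   16.5 -125.5]
turn -0.0026
```

Emit:
{"fn": "arm_command", "kwargs": {"series": [[[6,4,-28,0],[6,4,-36,0],[6,4,-36,0],[6,4,-25,0],[0,0,0,0],[0,0,0,0]]]}}

```text
t: 3.35
tcp_pos: [0.5365, -0.3012, 0.2068]
tool_rot: [-0.551, 0.442, 0.552, 0.442]
force: [-0.1, 0.9, 0.7]
finger_gap: 0.549
```

```bash
python3 - <<'E'
from h import *
a=np.radians(12.9); plan([.536,-.302,.20],[-np.sin(a),np.cos(a)])
s=status.sense(); c=cam("wrist",s); im=snapshot("wrist"); np.save("w1.npy",im); save("w1.png",im)
print([proj(c,[.536,-.302,z]).round(0).tolist() for z in(.045,.05,.092)])
E
```

```text
t 3.35 tcp [ 0.5365 -0.3012  0.2068] F [-0.05  0.91  0.65] gap 0.549 q6 -2.484
tool axes x,y,z [[-0.001, 0.001, -1.0], [-0.976, -0.218, 0.001], [-0.218, 0.976, 0.002]]
shift [ 6.8  0.7 -0.7]
turn -0.0052
[[317.0, 178.0], [317.0, 179.0], [317.0, 191.0]]
```

View pics/w1.png

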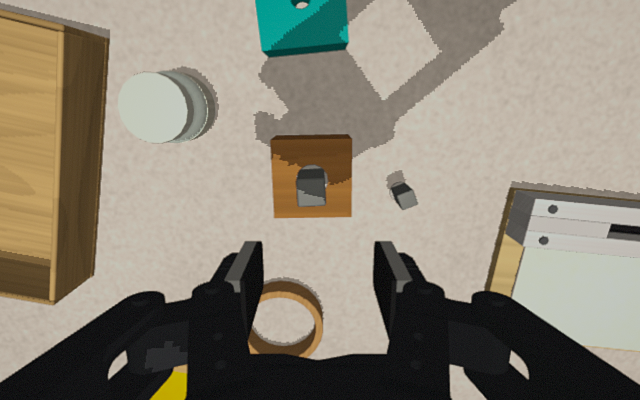

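The wrist view shows the stand top from about (273,137) to (351,216), the pin head at about (312,190) in line with the jaws to within a few degrees, and the look-alike to the right at (402,193). I'll cast those pixels for a closer fix.

```bash
python3 - <<'E'
from h import *
im=np.load("w1.npy"); c=cam("wrist"); hsv=cv2.cvtColor(im,cv2.COLOR_RGB2HSV)
sub=hsv[150:214,276:350]; m=((sub[...,1]<70)).astype(np.uint8)
n,l,st,ce=cv2.connectedComponentsWithStats(m); i=1+np.argmax(st[1:,4]); print(st[i]+[276,150,0,0,0])
g=im[150:214,276:350].mean(2)
for y in range(12,62,4): print(y+150,''.join('#' if k else '.' for k in m[y,10:62]),g[y,20:52:4].astype(int))
ys,xs=np.where((l==i)&(g>85)); print("top-face candidates",xs.min()+276,xs.max()+276,ys.min()+150,ys.max()+150)
for uv in((312,193),(312,186)): print(uv,onz(c,*uv,.092))
sm=cv2.inRange(hsv,(5,90,40),(20,255,220))[130:222,268:356]; pts=np.argwhere(sm)[:,::-1]
P=np.array([onz(c,x+268,y+130,.045)[:2]*1000 for x,y in pts],np.float32); print(cv2.minAreaRect(P))
E
```

```text
[ 297  165   31   42 1121]
162 .................................................... [67 65 69 68 66 66 66 67]
166 ..................################.................. [112  74  72 111 116 112  76  68]
170 ..............########################.............. [110  48  45  44  45  46  43  63]
174 ............#############################........... [105  46  49  48  45  51  46  85]
178 ...........##############################........... [91 49 49 52 56 58 57 65]
182 ...........###############################.......... [66 72 74 72 73 73 73 59]
186 ...........##############################........... [76 72 70 73 72 73 72 70]
190 ...........############################............. [ 97 127  72  71  72  71  73  67]
194 ...........############################............. [ 85 128 125  98  70  73  72  67]
198 ...........#############################............ [ 82 126 128 127 128 128 128  88]
202 ............############################............ [ 98 128 126 125 125 125 125 113]
206 .............######................................. [ 98 105  96  86  85 100  98  97]
210 .................................................... [100 100  98  98  99  97 100 100]
top-face candidates 297 327 165 206
(312, 193) [ 0.53835298 -0.30448289  0.092     ]
(312, 186) [ 0.53310952 -0.30564294  0.092     ]
((536.340576171875, -306.1285400390625), (73.58403778076172, 69.26055145263672), 13.906339645385742)
```

Stand centre (0.536,-0.306), pin axis (0.538,-0.305), and the head is 21 mm wide in the image, which all agree. I go down with the TCP to z ≈ 0.056, above the collar top at 0.050, then close.

Emit:
{"fn": "arm_command", "kwargs": {"series": [[[20,-0.6,-4,0],[35,0,0,0],[35,0,0,0],[30,0,0,0],[18,0,0,0],[8,0,0,0],[4,0,0,0],[0,0,0,0],[0,0,0,0]]]}}

```text
t: 4.3
tcp_pos: [0.5397, -0.3052, 0.0586]
tool_rot: [0.553, -0.441, -0.552, -0.441]
force: [-0.2, 0.1, 0.6]
finger_gap: 0.547
```

Emit:
{"fn": "arm_command", "kwargs": {"series": [[[0,0,0,0],[0,0,0,0],[0,0,0,0],[0,0,0,0],[0,0,0,0],[0,0,0,0]]], "jaw": 0, "force": 50}}

```text
t: 4.9
tcp_pos: [0.5395, -0.3054, 0.0584]
tool_rot: [0.553, -0.441, -0.552, -0.441]
force: [0.4, 0.3, 6.1]
finger_gap: 0.251
```

```bash
python3 - <<'E'
from h import *
plan([.536,-.302,.20])
E
```

```text
t 4.9 tcp [ 0.5395 -0.3054  0.0584] F [0.37 0.32 6.14] gap 0.251 q6 -2.489
tool axes x,y,z [[0.002, -0.001, -1.0], [-0.975, -0.221, -0.001], [-0.221, 0.975, -0.001]]
shift [-141.6    2.5    3.9]
```

Gripped: gap 0.251 is about 21 mm, matching the 22 mm head. Lifting and heading for the near (-y) slot end.

Emit:
{"fn": "arm_command", "kwargs": {"series": [[[-5,0,0,0],[-15,0,0,0],[-30,0,0,0],[-30,0,0,0],[-25,0,0,0],[-5,0,0,0],[0,0,0,0]]]}}

```text
t: 5.6
tcp_pos: [0.5392, -0.3051, 0.1685]
tool_rot: [0.553, -0.441, -0.552, -0.441]
force: [0.1, 0.0, -0.7]
finger_gap: 0.251
```

```bash
python3 - <<'E'
from h import *
a=np.radians(6.7); plan([.524,-.0216,.165],[-np.sin(a),np.cos(a)])
E
```

```text
t 5.6 tcp [ 0.5392 -0.3051  0.1685] F [ 0.14  0.05 -0.74] gap 0.251 q6 -2.489
tool axes x,y,z [[0.002, -0.001, -1.0], [-0.975, -0.221, -0.001], [-0.221, 0.975, -0.002]]
shift [  3.1 -48.  279.8]
turn 0.1063
```

Emit:
{"fn": "arm_command", "kwargs": {"series": [[[0,-4,20,0],[0,-6,36,0],[0,-6,40,0],[0,-6,40,0],[0,-6,40,0],[0,-6,40,0],[0,-6,36,0],[0,-8,28,0.05],[0,0,0,0.056],[0,0,0,0]]]}}

```text
t: 6.6
tcp_pos: [0.5217, -0.0189, 0.1658]
tool_rot: [-0.528, 0.47, 0.531, 0.468]
force: [1.1, 0.2, -0.8]
finger_gap: 0.252
```

Emit:
{"fn": "arm_command", "kwargs": {"series": [[[20,0,0,0],[20,0,0,0],[10,0,0,0],[0,0,0,0],[0,0,0,0]]]}}

```text
t: 7.1
tcp_pos: [0.5236, -0.0214, 0.1171]
tool_rot: [-0.528, 0.47, 0.529, 0.47]
force: [0.4, 1.5, 0.2]
finger_gap: 0.248
```

```bash
python3 - <<'E'
from h import *
a=np.radians(6.7); plan([.524,-.0216,.165],[-np.sin(a),np.cos(a)])
s=status.sense(); c=cam("wrist",s); im=snapshot("wrist"); np.save("w2.npy",im); save("w2.png",im)
cs=cam("side");ims=snapshot("side"); np.save("s2.npy",ims)
t=s["tcp_pos"]; print([proj(c,t+[0,0,dz]).round(0).tolist() for dz in(-.0434,-.01)], [proj(cs,t+[0,0,dz]).round(0).tolist() for dz in(-.0434,0)])
ct=np.array([.5188,.0251]);u=np.array([-np.sin(a),np.cos(a)]);v=np.array([u[1],-u[0]])
print([proj(c,[*(ct+u*y+v*x),.045]).round(0).tolist() for y in(-.06,.06) for x in(-.007,.007)])
E
```

```text
t 7.1 tcp [ 0.5236 -0.0214  0.1171] F [0.43 1.51 0.19] gap 0.248 q6 -1.942
tool axes x,y,z [[-0.001, 0.0, -1.0], [-0.993, -0.117, 0.001], [-0.117, 0.993, 0.0]]
shift [-47.9  -0.3  -0.3]
turn 0.0001
[[318.0, 224.0], [318.0, 248.0]] [[318.0, 180.0], [318.0, 164.0]]
[[297.0, 199.0], [297.0, 220.0], [489.0, 199.0], [487.0, 221.0]]
```

View pics/w2.png

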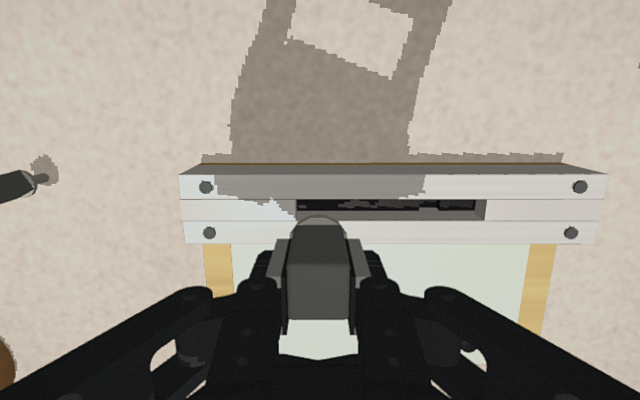

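The slot shows from (296,199) to (486,221), within 2 px of the prediction from the top camera. The collar's front edge is at about (318,217). Now I check the pin's seat in the jaws (offset and tilt).

```bash
python3 - <<'E'
from h import *
im=np.load("w2.npy"); s2=np.load("s2.npy"); c=cam("wrist"); s=status.sense(); M=R.from_quat(s["tool_rot"]).as_matrix(); cs=cam("side")
T=lambda x,y,z: s["tcp_pos"]+M@np.array([x,y,z])/1000
for tx in(8.4,13.4): print("collar front if centred",tx,proj(c,T(tx,14,0)).round(1), "1mm y:",proj(c,T(tx,15,0)).round(1))
print(im[208:224,318].tolist())
print("side: tip",proj(cs,T(43.4,0,0)).round(1),"collar L/R",[proj(cs,T(13.4,14*np.cos(a),14*np.sin(a))).round(0).tolist() for a in np.arange(0,6.3,1.57)])
k=8; a=cv2.resize(s2[150:200,290:350],None,fx=k,fy=k,interpolation=cv2.INTER_CUBIC); save("s2c.png",a)
E
```

```text
collar front if centred 8.4 [317.9 220.3] 1mm y: [317.9 218.2]
collar front if centred 13.4 [317.9 216.8] 1mm y: [317.9 214.7]
[[22, 19, 23], [18, 14, 16], [43, 42, 39], [102, 99, 95], [107, 104, 100], [106, 103, 98], [89, 85, 79], [84, 80, 73], [86, 84, 77], [95, 90, 84], [133, 126, 120], [128, 123, 115], [125, 121, 112], [127, 124, 115], [128, 123, 115], [127, 124, 114]]
side: tip [318.8 179.7] collar L/R [[313.0, 170.0], [316.0, 166.0], [324.0, 168.0], [321.0, 171.0], [313.0, 170.0]]
```

View pics/s2c.png

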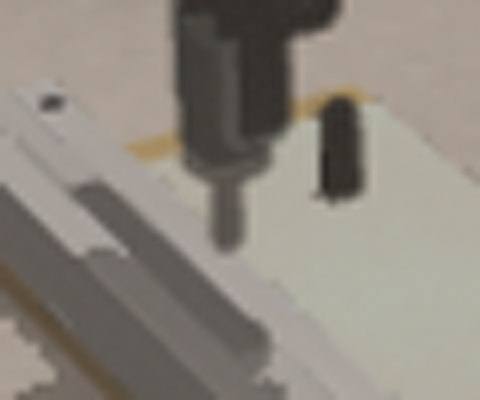

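The pin hangs upright, with its tip at (318.5,181) in the side view against a predicted (318.8,180). It sits about 0.7–1 mm off in tool +y, so I correct by -1.5 mm in total and lower in stages.

Emit:
{"fn": "arm_command", "kwargs": {"series": [[[8,-1.5,0,0],[10,0,0,0],[5,0,0,0],[0,0,0,0],[0,0,0,0]]]}}

```text
t: 7.7
tcp_pos: [0.525, -0.0209, 0.094]
tool_rot: [-0.528, 0.47, 0.529, 0.47]
force: [-1.1, 0.6, -0.4]
finger_gap: 0.254
```

Emit:
{"fn": "arm_command", "kwargs": {"series": [[[2,0,0,0],[2,0,0,0],[2,0,0,0],[2,0,0,0],[0,0,0,0]]]}}

```text
t: 8.2
tcp_pos: [0.525, -0.021, 0.0861]
tool_rot: [-0.528, 0.47, 0.529, 0.47]
force: [0.3, -0.7, -1.4]
finger_gap: 0.252
```

Emit:
{"fn": "arm_command", "kwargs": {"series": [[[2,0,0,0],[2,0,0,0],[2,0,0,0],[2,0,0,0],[0,0,0,0]]]}}

```text
t: 8.7
tcp_pos: [0.525, -0.021, 0.078]
tool_rot: [-0.528, 0.47, 0.529, 0.47]
force: [-0.2, 0.0, -0.5]
finger_gap: 0.248
```

No contact at TCP z 0.078, so the tip is inside the slot (on the rail face it would have met at 0.088). I go on to the bar, expected at about 0.067–0.069.

Emit:
{"fn": "arm_command", "kwargs": {"series": [[[2,0,0,0],[2,0,0,0],[2,0,0,0],[1,0,0,0],[0,0,0,0]]]}}

```text
t: 9.2
tcp_pos: [0.5251, -0.021, 0.0711]
tool_rot: [-0.528, 0.47, 0.529, 0.47]
force: [0.1, -0.2, -0.4]
finger_gap: 0.246
```

Emit:
{"fn": "arm_command", "kwargs": {"series": [[[0.5,0,0,0],[0.5,0,0,0],[0.5,0,0,0],[0.5,0,0,0],[0,0,0,0]]]}}

```text
t: 9.7
tcp_pos: [0.5252, -0.021, 0.0693]
tool_rot: [-0.528, 0.47, 0.528, 0.47]
force: [0.3, 0.2, -0.4]
finger_gap: 0.248
```

Emit:
{"fn": "arm_command", "kwargs": {"series": [[[0.5,0,0,0],[0.5,0,0,0],[0.5,0,0,0],[0,0,0,0]]]}}

```text
t: 10.1
tcp_pos: [0.5252, -0.021, 0.0677]
tool_rot: [-0.528, 0.47, 0.528, 0.47]
force: [0.2, 0.0, 0.1]
finger_gap: 0.255
```

Emit:
{"fn": "arm_command", "kwargs": {"series": [[[0.5,0,0,0],[0.5,0,0,0],[0,0,0,0],[0,0,0,0]]]}}

```text
t: 10.5
tcp_pos: [0.5253, -0.0211, 0.067]
tool_rot: [0.529, -0.47, -0.528, -0.47]
force: [-0.7, -0.4, 1.9]
finger_gap: 0.25
```

Emit:
{"fn": "arm_command", "kwargs": {"series": [[[0.5,0,0,0],[0.5,0,0,0],[0,0,0,0],[0,0,0,0]]]}}

```text
t: 10.9
tcp_pos: [0.5253, -0.0211, 0.0659]
tool_rot: [0.529, -0.47, -0.528, -0.47]
force: [-0.2, -0.1, 1.6]
finger_gap: 0.248
```

On the sprung bar: contact at TCP z ≈ 0.067 as expected, with about 2.5 N upward net of the pin's weight. I press a little more, then slide along +y. The notch can't be nearer than y = -35, so the first 7 mm are free.

Emit:
{"fn": "arm_command", "kwargs": {"series": [[[0.8,0,0,0],[0,0,1,0],[0,0,2,0],[0,0,2,0],[0,0,2,0],[0,0,0,0]]]}}

```text
t: 11.5
tcp_pos: [0.5246, -0.0137, 0.0651]
tool_rot: [0.529, -0.47, -0.528, -0.47]
force: [-0.3, 0.0, 2.8]
finger_gap: 0.253
```

Emit:
{"fn": "arm_command", "kwargs": {"series": [[[0,0,1.5,0],[0,0,1.5,0],[0,0,0,0]]]}}

```text
t: 11.8
tcp_pos: [0.524, -0.0109, 0.065]
tool_rot: [-0.528, 0.47, 0.528, 0.47]
force: [-0.5, -1.2, 1.8]
finger_gap: 0.251
```

Emit:
{"fn": "arm_command", "kwargs": {"series": [[[0,0,1.5,0],[0,0,1.5,0],[0,0,0,0]]]}}

```text
t: 12.1
tcp_pos: [0.5236, -0.0079, 0.065]
tool_rot: [-0.528, 0.47, 0.529, 0.47]
force: [1.1, -0.7, 3.0]
finger_gap: 0.251
```

Emit:
{"fn": "arm_command", "kwargs": {"series": [[[0,0,1.5,0],[0,0,1.5,0],[0,0,0,0]]]}}

```text
t: 12.4
tcp_pos: [0.5233, -0.0049, 0.065]
tool_rot: [-0.528, 0.47, 0.529, 0.47]
force: [0.8, -0.9, 2.1]
finger_gap: 0.251
```

Emit:
{"fn": "arm_command", "kwargs": {"series": [[[0,0,1.5,0],[0,0,1.5,0],[0,0,0,0]]]}}

```text
t: 12.7
tcp_pos: [0.5229, -0.0019, 0.065]
tool_rot: [-0.528, 0.47, 0.528, 0.47]
force: [0.1, -1.1, 1.7]
finger_gap: 0.252
```

Emit:
{"fn": "arm_command", "kwargs": {"series": [[[0,0,1.5,0],[0,0,1.5,0],[0,0,0,0]]]}}

```text
t: 13.0
tcp_pos: [0.5226, 0.0011, 0.065]
tool_rot: [-0.528, 0.47, 0.529, 0.47]
force: [0.6, -1.4, 3.5]
finger_gap: 0.252
```

Emit:
{"fn": "arm_command", "kwargs": {"series": [[[0,0,1.5,0],[0,0,1.5,0],[0,0,0,0]]]}}

```text
t: 13.3
tcp_pos: [0.5223, 0.0041, 0.065]
tool_rot: [-0.528, 0.47, 0.528, 0.47]
force: [0.4, -1.1, 2.7]
finger_gap: 0.25
```

Emit:
{"fn": "arm_command", "kwargs": {"series": [[[0,0,1.5,0],[0,0,1.5,0],[0,0,0,0]]]}}

```text
t: 13.6
tcp_pos: [0.5219, 0.007, 0.065]
tool_rot: [-0.528, 0.47, 0.528, 0.47]
force: [-0.2, -1.0, 2.9]
finger_gap: 0.249
```

Emit:
{"fn": "arm_command", "kwargs": {"series": [[[0,0,1.5,0],[0,0,1.5,0],[0,0,0,0]]]}}

```text
t: 13.9
tcp_pos: [0.5215, 0.01, 0.065]
tool_rot: [-0.528, 0.47, 0.529, 0.47]
force: [0.0, -0.2, 3.0]
finger_gap: 0.246
```

Emit:
{"fn": "arm_command", "kwargs": {"series": [[[0,0,1.5,0],[0,0,1.5,0],[0,0,0,0]]]}}

```text
t: 14.2
tcp_pos: [0.5212, 0.013, 0.065]
tool_rot: [-0.528, 0.47, 0.529, 0.47]
force: [0.5, -1.1, 2.5]
finger_gap: 0.247
```

Emit:
{"fn": "arm_command", "kwargs": {"series": [[[0,0,1.5,0],[0,0,1.5,0],[0,0,0,0]]]}}

```text
t: 14.5
tcp_pos: [0.5209, 0.0159, 0.065]
tool_rot: [-0.528, 0.47, 0.528, 0.47]
force: [0.6, -0.3, 2.7]
finger_gap: 0.249
```

Emit:
{"fn": "arm_command", "kwargs": {"series": [[[0,0,1.5,0],[0,0,1.5,0],[0,0,0,0]]]}}

```text
t: 14.8
tcp_pos: [0.5205, 0.0189, 0.065]
tool_rot: [-0.528, 0.47, 0.528, 0.47]
force: [0.1, -0.4, 1.5]
finger_gap: 0.252
```

Emit:
{"fn": "arm_command", "kwargs": {"series": [[[0,0,1.5,0],[0,0,1.5,0],[0,0,0,0]]]}}

```text
t: 15.1
tcp_pos: [0.5202, 0.0219, 0.065]
tool_rot: [-0.528, 0.47, 0.528, 0.47]
force: [0.8, -0.3, 2.1]
finger_gap: 0.25
```

Emit:
{"fn": "arm_command", "kwargs": {"series": [[[0,0,1.5,0],[0,0,1.5,0],[0,0,0,0]]]}}

```text
t: 15.4
tcp_pos: [0.5198, 0.0249, 0.065]
tool_rot: [-0.528, 0.47, 0.529, 0.47]
force: [-0.0, -1.0, 2.4]
finger_gap: 0.253
```

Emit:
{"fn": "arm_command", "kwargs": {"series": [[[0,0,1.5,0],[0,0,1.5,0],[0,0,0,0]]]}}

```text
t: 15.7
tcp_pos: [0.5194, 0.0279, 0.065]
tool_rot: [-0.528, 0.47, 0.529, 0.47]
force: [0.2, -1.3, 2.2]
finger_gap: 0.248
```

Emit:
{"fn": "arm_command", "kwargs": {"series": [[[0,0,1.5,0],[0,0,1.5,0],[0,0,0,0]]]}}

```text
t: 16.0
tcp_pos: [0.5191, 0.0309, 0.065]
tool_rot: [-0.528, 0.47, 0.528, 0.47]
force: [0.2, -1.4, 2.6]
finger_gap: 0.248
```

Emit:
{"fn": "arm_command", "kwargs": {"series": [[[0,0,1.5,0],[0,0,1.5,0],[0,0,0,0]]]}}

```text
t: 16.3
tcp_pos: [0.5187, 0.0338, 0.065]
tool_rot: [-0.528, 0.47, 0.529, 0.47]
force: [-0.2, -1.0, 2.8]
finger_gap: 0.249
```

Emit:
{"fn": "arm_command", "kwargs": {"series": [[[0,0,1.5,0],[0,0,1.5,0],[0,0,0,0]]]}}

```text
t: 16.6
tcp_pos: [0.5184, 0.0368, 0.065]
tool_rot: [-0.528, 0.47, 0.528, 0.47]
force: [0.6, -0.9, 2.0]
finger_gap: 0.249
```

Emit:
{"fn": "arm_command", "kwargs": {"series": [[[0,0,1.5,0],[0,0,1.5,0],[0,0,0,0]]]}}

```text
t: 16.9
tcp_pos: [0.5181, 0.0398, 0.065]
tool_rot: [-0.528, 0.47, 0.528, 0.47]
force: [0.4, -0.8, 2.9]
finger_gap: 0.247
```

Emit:
{"fn": "arm_command", "kwargs": {"series": [[[0,0,1.5,0],[0,0,1.5,0],[0,0,0,0]]]}}

```text
t: 17.2
tcp_pos: [0.5177, 0.0428, 0.065]
tool_rot: [-0.528, 0.47, 0.528, 0.47]
force: [-0.3, -1.4, 2.3]
finger_gap: 0.25
```

Emit:
{"fn": "arm_command", "kwargs": {"series": [[[0,0,1.5,0],[0,0,1.5,0],[0,0,0,0]]]}}

```text
t: 17.5
tcp_pos: [0.5173, 0.0458, 0.065]
tool_rot: [-0.528, 0.47, 0.528, 0.47]
force: [0.3, -1.3, 2.2]
finger_gap: 0.249
```

Emit:
{"fn": "arm_command", "kwargs": {"series": [[[0,0,1.5,0],[0,0,1.5,0],[0,0,0,0]]]}}

```text
t: 17.8
tcp_pos: [0.517, 0.0488, 0.065]
tool_rot: [-0.528, 0.47, 0.528, 0.47]
force: [-0.1, -1.7, 2.6]
finger_gap: 0.25
```

Emit:
{"fn": "arm_command", "kwargs": {"series": [[[0,0,1.5,0],[0,0,1.5,0],[0,0,0,0]]]}}

```text
t: 18.1
tcp_pos: [0.516, 0.0523, 0.0647]
tool_rot: [-0.528, 0.47, 0.529, 0.47]
force: [-0.6, 1.2, -1.3]
finger_gap: 0.251
```

The upward push is gone (Fz from +2.6 to -1.3), so the pin is over the notch at rail y ≈ +27. I stop sliding and lower it gently.

Emit:
{"fn": "arm_command", "kwargs": {"series": [[[0.7,0,0,0],[0.7,0,0,0],[0.6,0,0,0],[0,0,0,0]]]}}

```text
t: 18.5
tcp_pos: [0.5159, 0.0521, 0.0628]
tool_rot: [-0.528, 0.47, 0.529, 0.47]
force: [-0.5, 5.6, 1.2]
finger_gap: 0.247
```

A +y force of 5.6 N means the shank is rubbing on the entry side of the notch, so I ease 1 mm further in.

Emit:
{"fn": "arm_command", "kwargs": {"series": [[[0,0,0.6,0],[0,0,0.6,0],[0,0,0,0]]]}}

```text
t: 18.8
tcp_pos: [0.5161, 0.0526, 0.0627]
tool_rot: [-0.528, 0.47, 0.529, 0.469]
force: [-0.8, 2.5, -1.8]
finger_gap: 0.251
```

Emit:
{"fn": "arm_command", "kwargs": {"series": [[[0,0,0.6,0],[0,0,0.6,0],[0,0,0,0]]]}}

```text
t: 19.1
tcp_pos: [0.5172, 0.0533, 0.0632]
tool_rot: [0.529, -0.47, -0.528, -0.47]
force: [-0.2, -0.4, -1.2]
finger_gap: 0.247
```

Lateral force is gone; I continue down in small steps to the floor, expected at TCP z ≈ 0.0595.

Emit:
{"fn": "arm_command", "kwargs": {"series": [[[0.7,0,0,0],[0.7,0,0,0],[0.6,0,0,0],[0,0,0,0]]]}}

```text
t: 19.5
tcp_pos: [0.5164, 0.0538, 0.0609]
tool_rot: [0.528, -0.47, -0.528, -0.47]
force: [-0.6, -0.1, -0.7]
finger_gap: 0.248
```

Emit:
{"fn": "arm_command", "kwargs": {"series": [[[0.5,0,0,0],[0.5,0,0,0],[0,0,0,0]]]}}

```text
t: 19.8
tcp_pos: [0.5164, 0.0539, 0.06]
tool_rot: [0.528, -0.47, -0.528, -0.47]
force: [-0.1, 0.1, -0.7]
finger_gap: 0.248
```

Emit:
{"fn": "arm_command", "kwargs": {"series": [[[0.4,0,0,0],[0.4,0,0,0],[0,0,0,0]]]}}

```text
t: 20.1
tcp_pos: [0.5164, 0.0538, 0.0593]
tool_rot: [0.528, -0.47, -0.528, -0.47]
force: [0.4, -0.1, 2.0]
finger_gap: 0.253
```

Floor contact at TCP z 0.0593, as expected. Letting go.

Emit:
{"fn": "arm_command", "kwargs": {"series": [[[0,0,0,0],[0,0,0,0],[0,0,0,0],[0,0,0,0]]], "jaw": 55}}

```text
t: 20.5
tcp_pos: [0.5164, 0.0538, 0.0592]
tool_rot: [0.528, -0.47, -0.528, -0.47]
force: [0.5, 0.3, 0.9]
finger_gap: 0.554
```

Emit:
{"fn": "arm_command", "kwargs": {"series": [[[-5,0,0,0],[-15,0,0,0],[-30,0,0,0],[-40,0,0,0],[-30,0,0,0],[-10,0,0,0],[0,0,0,0],[0,0,0,0]]]}}

```text
t: 21.3
tcp_pos: [0.5155, 0.0539, 0.1884]
tool_rot: [-0.528, 0.47, 0.529, 0.469]
force: [-0.4, 0.0, -0.5]
finger_gap: 0.555
```

```bash
python3 - <<'E'
from h import *
s=status.sense(); print(s["t"],s["tcp_pos"],s["force"])
c=cam("wrist",s); im=snapshot("wrist"); cs=cam("side"); i2=snapshot("side")
p=[.5164,.0538]
print("side tip hidden; rail-top / collar / head-top pred",[proj(cs,[*p,z]).round(1).tolist() for z in(.045,.0465,.0515,.0935)])
print("wrist pred",[proj(c,[*p,z]).round(1).tolist() for z in(.045,.0935)])
u,v=proj(cs,[*p,.06]).astype(int); a=cv2.resize(i2[v-35:v+35,u-40:u+40],(457,400),interpolation=cv2.INTER_CUBIC)
b=im[100:300,220:420]; b=cv2.resize(b,(340,340)); b=np.vstack([b,np.zeros((60,340,3),np.uint8)])
save("end.png",np.hstack([a,b])); print("side crop origin",u-40,v-35,"scale 5.71; wrist crop origin 220,100 scale 1.7")
E
```

```text
21.3 [0.51553948 0.05393296 0.18838776] [-0.35067953  0.03259252 -0.45532877]
side tip hidden; rail-top / collar / head-top pred [[305.5, 176.7], [305.5, 176.2], [305.4, 174.5], [304.9, 160.1]]
wrist pred [[317.6, 184.7], [317.6, 200.5]]
side crop origin 265 136 scale 5.71; wrist crop origin 220,100 scale 1.7
```

View pics/end.png

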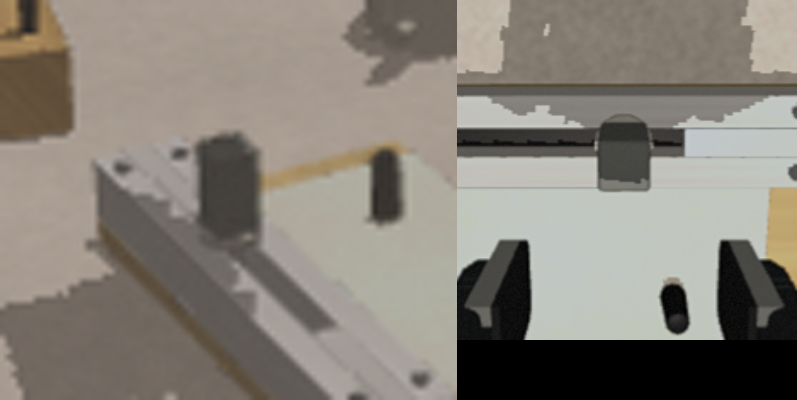

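The pin stands upright with its collar at the rail. In the side view the head top is at about (305,160.5) against a predicted (304.9,160.1) for fully home. The cap on the platen is untouched. Handing in.

```bash
python3 -c "
from station import ticket; print(ticket.sign_off())"
```

```text
the job is handed in; nothing more can be done
None
```

The pin is standing home in the hidden notch, released and upright, and the job was handed in at about 21 s of the 58 s allowed.

- **Pick and insert:** I gripped the larger pin by its head in the wooden stand and lifted it out. I lowered it into the -y end of the slot, about 13 mm from the end, and met the sprung bar where expected.
- **Slide:** I slid it towards +y, pressing at about 3–4 N. The upward push vanished at rail y ≈ +27 mm, so I stopped sliding there.
- **Lowering:** On the way down the shank rubbed the notch's near side, at 5.6 N sideways at most. I moved it about 2 mm further in, which cleared the force, then lowered it until it touched the notch floor. The TCP was then about 7.5 mm below the height where it first met the bar, which matches the notch depth.

**Last checks:** After letting go and lifting clear, the side view put the head top within 0.5 px of the fully-home prediction, with the collar at the rail. At this resolution 0.5 px is about 1 mm, so the exact collar gap was not measured. The highest readings were about 6 N (upward, while gripping the pin in the stand) and 5.6 N on the rail, well under its 25 N limit. No check disagreed. Of the bystanders, only the cap on the platen was looked at again at the end, and it was undisturbed.

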